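# Feed a sample boat into the tube furnace with the push rod

## Task

Load the ceramic boat that lies in the loading trough of the open tube furnace: take the push rod from its rest and use it to slide the boat through the tube mouth and along the guide until it is fully home against the sprung boat stop, and keep it pressed there with a light, steady push of a few newtons for a moment. Boat and tube are brittle: feel for the stop, never push the boat with more than 15 N, do not knock the rod on the tube and do not touch the boat with the gripper. Then ease the rod off and out, leaving the boat against the stop, and lay the rod back in both notches of its rest as you found it, without disturbing the glassware.

Things in the scene. Friction and masses are not known exactly. Their poses are not given: they have to be found in the camera images.
- furnace: Grey bench-top split tube furnace, fixed: case 270 long, 200 deep, 140 high, lid swung up on the robot's side to 330 high. Clear quartz tube, 36 outside, 32 inside, axis 140 up. Origin on the bench straight below the tube mouth; x = feed direction into the tube, z up. Tube from x 0 to 360 mm, case from x 40 to 310.
- trough_end (a point): Outer end of the open-topped steel loading trough, middle of its floor, 160 mm before the mouth (furnace x -160), 131.5 above the bench; axes as the furnace. Trough 24 wide inside, walls 2 thick, 12 high; it stands on a post with a foot 100 wide. Over its last 30 mm the walls taper to 18.5 inside.
- mouth (a point): Middle of the channel floor at the tube mouth (furnace x 0), 131.5 above the bench; axes as the furnace. From here the guide goes on inside the tube, 18.5 wide, same floor and walls.
- stop_zone (a point): Middle of the channel floor 122.5 mm inside the mouth, axes as the furnace. A white ceramic stop plug (16 wide, 15 high, flat front face) blocks the guide about here. How deep it is set is not measured and differs each time: its face lies up to 28 mm before or beyond this point. It is sprung (thermocouple sheath): gives 1 mm per 3 N, 8 mm at most.
- boat_mid (a point): Centre of the white ceramic boat in the trough, an open tray 70 long, 16 wide, 12 high, 20 to 42 g. x along it towards the tube: rear face 35 mm behind this point, nose 35 mm ahead; z up. It slides freely: under 1 N moves it, a little more where the taper straightens it.
- rod_grip (a point): Grip point of the push rod, mid-height of its handle near the balance point. Wooden handle 120 long, 20 wide, 20 high, from 80 mm behind this point to 40 ahead, then a 6 mm steel shaft to a flat pusher disc (13 diameter), front face 300 mm ahead. x along the rod to the disc, y across, z up. About 130 g.
- rod_tip (a point): Centre of the front face of the rod's pusher disc, axes as the grip point.
- rest: Aluminium rod rest, fixed: base 330 x 66 x 8, two notched plates 10 thick, at x -60 mm (under the handle, notch 24.5 wide) and x 220 (under the shaft, notch 11 wide), flared on top, up to 84 high. Origin on the bench below the rod's grip point (within 10 mm at the start); x towards the disc. The lying rod is level, its axis 62 above the bench.
- flask: Bystander: small conical glass flask, 92 high, loose.
- reagent: Bystander: amber reagent bottle, 52 diameter, 115 high, loose.
- beaker: Bystander: small glass beaker, 60 diameter, 75 high, loose.
Things that resemble listed ones, but are neither listed nor needed, are in the scene too. Of the things shaped like the part that bears boat_mid, the white one is meant.

How it is judged:
On the way, in this order (a step that is already met when the one before it is completed fails the run):
1. The boat has been fed wholly into the tube (x of boat_mid in the frame of furnace above 0.036 m), for 0.1 s.
2. The boat is pressed on the stop by the rod (contact force between boat and stop_pad above 1.2 N and contact force between rod and boat above 1.2 N), for 0.3 s.
At the end, for the whole second after the job is handed in: The boat's nose is within about 2 mm of the stop's face inside the tube; the rod lies at rest in both notches of its rest, disc end the right way round, level to about 5 mm, within 30 mm lengthwise of its place, released (distance between boat_nose and stop_pad below 0.0087 m and x of rod_grip in the frame of rest between -0.03 and 0.03 m and z of rod_grip in the frame of rest between 0.057 and 0.067 m and z of rod_tip in the frame of rest between 0.054 and 0.07 m and x of rod_tip in the frame of rest above 0.25 m and angle between the x axis of rod_grip and the x axis of rest, either way round below 0.06 rad and linear speed of each of rod, boat below 0.02 m/s); the robot touches nothing.
It fails at once if The boat is pushed against the stop, or by the rod, with more than 15 N (contact force between rod and boat above 15 N or contact force between boat and stop_pad above 15 N).
It fails at once if The rod is knocked on the furnace or its tube with more than 20 N (contact force between rod and furnace above 20 N).
It fails at once if The gripper touches the boat (contact force between the fingers and boat above 0.3 N).
It fails at once if A bystander is pushed aside by more than 20 mm (distance of any of flask, reagent, beaker from where it was at the start of the episode above 0.02 m).
It also fails if it takes over 51 s, if anything falls off the work surface, if the arm or the gripper's body presses on something with over 40 N, if the wrist force passes 120 N, or if a joint passes its speed limit or range.

## Robot

A 6-joint arm with a two-finger parallel gripper is mounted at the origin on the work surface. World frame = base frame: x ahead of the robot, y to its left, z up, the work surface at z = 0. Lengths are in m, angles in rad, forces in N, time in s.
With the tool pointing down it reaches from about 0.35 to 0.725 m from the base axis. Payload 4.3 kg.
Tool frame: the origin (TCP) lies at the very end of the fingers, on their centre line; the grasp point (between the pads) lies 19 mm behind it (hold_point_z is the z of the grasp point in the tool frame, in m); z points along the fingers, y is the line along which they close (so a half turn about z gives the same grasp; the last joint's range is limited). The gripper opens to 85 mm and grips with 20 to 120 N. Pads are 22 mm wide; open, the fingers measure 114 mm over their backs; the gripper's body (76 mm by 85 mm) begins 54 mm behind the grasp point. The pads swing forward as they close: fully open they stand 13 mm farther back than shut.
Start: joints at [1.16, 0.377, 0.081, 1.274, 0, 1.46], TCP at [0.17, 0.549, 0.231] pointing down, gripper open.
Joint ranges: [-2.72, 2.72], [-0.84, 1.66], [-1.02, 1.22], [-1.77, 2.12], [-1.37, 1.28], [-3.14, 3.14]. Speed limits (rad/s): [2.57, 2.57, 3.14, 3.14, 3.14, 3.14].

## Interface

Orientations are given as a unit quaternion [w, x, y, z].
In Python, from rig import state, snapshot, job_done, hold_point_z gives the robot as it stands.
- The arm moves only by the tool move_arm, never from a script. Its argument "series" is one flat list of numbers, 5 for each row, row after row: the closure, from 0 (fully open) to 1 (shut), then the shift along the tool's x, y, z in cm, then the turn about the tool's z in rad. In form: [fingers, x, y, z, spin, fingers, x, y, z, spin, ...]. A call has 1 to 20 rows; each row is the pose to reach, as a shift and turn from the pose commanded when the call began, along the tool's axes at that moment; what a row does not reach only later rows make up. A row lasts 1/8 s, in which the tool goes at most 62.5 mm and 10.7 degrees, less where a joint would pass 70% of its speed; a pose out of reach is approached as far as the arm can. A call with a gripper value outside its range is refused whole. The fingers move at their own pace and stop on an object; the grip force is fixed at half the most. Time passes only in rows, so rows that repeat a pose let the fingers close. It gives the time, the measured TCP pose, the force, the opening and the grip force at its end, in the units of the state.
- state(): the state, without advancing time (a new reading comes with each control period).
- snapshot(name): name is "side" or "top"; returns a dict with "pixels" (420x560x3 uint8, blue, green, red), "intrinsics" (3x3 intrinsics, pixels), "k1" (the pictures are not rectified: a ray, as slopes to the right and down, at radius r is drawn at 1 + k1 r^2 times it, then the intrinsics apply), "eye" and "rotation" of the camera in the world. Camera axes: x right, y down, z forward; pixel columns grow to the right and rows downward; lengths in m; the calibration is good to about 2 mm. A picture is of the moment at which its call begins. There is no depth.
- job_done(): hands the job in; it is judged then, once.
The state is a dict: "clock": time; "joint_pos": joint angles; "joint_velocities": joint speeds; "joint_efforts": joint torques, N m; "eef_pos": TCP position; "ee_rot": TCP orientation; "force": force on the tool from outside, world axes, zero at the start; "ft_torque": the same for the moment, N m; "grip_width": finger opening in m; "grasp_force": force on a finger pad.
Only numpy, scipy, OpenCV 4.12 (cv2) and the standard library are available. Lean on these libraries where they do the work, as an engineer would, in place of code of your own. Each camera call takes 0.05 s, during which the arm holds its last target. There are 200 camera calls.

## Working session

There is one attempt and no reset: what is moved stays moved. The work goes in short steps, Python scripts to look and compute and a tool call to move; the robot and the scene stay as the last step left them, time stands still between calls to the robot, and variables do not carry over. Pictures are saved under pics/ and viewed, at most 10 in all, crops included, and the job is handed in when it is done.

Besides the shell and the picture viewer there is one more tool, called after "Call:" in YAML: its name, and indented under it one key for each argument. move_arm: Moves the arm, as the interface text tells. Its arguments: {"type":"object","properties":{"series":{"type":"array","items":{"type":"number"}}},"required":["series"]}

```bash
mkdir -p pics; cat > h.py <<'E'
import numpy as np, cv2, json
from rig import state, snapshot
def snap(name, tag):
    s=snapshot(name); cv2.imwrite(f'pics/{tag}.png',s['pixels'])
    np.savez(f'{tag}.npz',**{k:np.array(v) for k,v in s.items()}); return s
def ray(s,u,v):
    K=np.array(s['intrinsics']);k1=float(s['k1'])
    d=np.array([(u-K[0,2])/K[0,0],(v-K[1,2])/K[1,1]]); p=d.copy()
    for _ in range(30): p=d/(1+k1*(p@p))
    return np.array(s['eye']), np.array(s['rotation'])@np.array([p[0],p[1],1])
def atz(s,u,v,z):
    e,d=ray(s,u,v); return e+d*(z-e[2])/d[2]
def proj(s,P):
    K=np.array(s['intrinsics']);k1=float(s['k1'])
    c=np.array(s['rotation']).T@(np.array(P)-np.array(s['eye'])); p=c[:2]/c[2]; p=p*(1+k1*(p@p))
    return np.array([K[0,0]*p[0]+K[0,2],K[1,1]*p[1]+K[1,2]])
E
python3 - <<'E'
from h import *
import rig
for n in ('top','side'):
    s=snap(n,n+'0'); print(n,np.round(s['intrinsics'],1).tolist(),s['k1'],np.round(s['eye'],3),np.round(s['rotation'],3).tolist())
print(state(), rig.hold_point_z)
E
```

```text
top [[402.6, 0.0, 278.6], [0.0, 402.6, 215.8], [0.0, 0.0, 1.0]] -0.05927545561304744 [0.468 0.033 1.248] [-0.029, 0.716, -0.696, 0.044]
side [[492.1, 0.0, 279.2], [0.0, 492.1, 202.0], [0.0, 0.0, 1.0]] -0.02643185947486419 [-0.002 -0.625  0.902] [-0.382, 0.852, -0.328, 0.146]
{'clock': 0.1, 'joint_pos': array([ 1.15971715e+00,  3.78024337e-01,  7.97655323e-02,  1.27442650e+00,
       -1.46425520e-05,  1.46049896e+00]), 'joint_velocities': array([-0.00017738, -0.00239593,  0.00287719, -0.00049113, -0.00047877,
       -0.00167727]), 'joint_efforts': array([ 9.40869941e-04, -4.64695644e+01,  2.70581371e+01,  1.20098650e-02,
       -1.84382784e-04,  4.05901574e-06]), 'eef_pos': array([0.17010962, 0.54863337, 0.23043707]), 'ee_rot': array([-2.36363741e-04,  1.49824564e-01,  9.88712146e-01, -9.14463410e-04]), 'force': array([0.21774311, 0.07518941, 0.29362531]), 'ft_torque': array([-0.00521305, -0.03296716,  0.00613274]), 'grasp_force': 0.0, 'grip_width': 0.0850457396474694} -0.0187
```

View pics/top0.png

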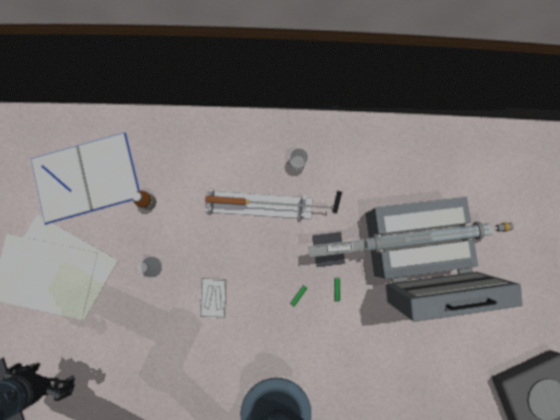

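View pics/side0.png

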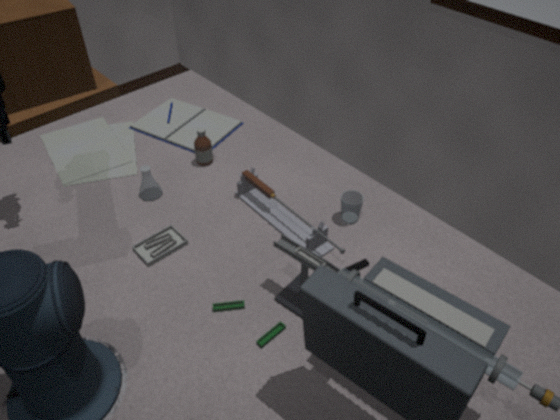

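The top view shows the robot base at (278,405) and the rod in its rest, handle at (205–245,200) and disc near (330,210). The trough runs from (310,251) to (370,243), with the tube beyond it to the right. Flask is at (150,266), reagent at (145,200), beaker at (297,160). The dark and green bars at (337,201), (299,295) and (337,289) are look-alikes lying on the bench. Next I enlarge the key areas.

```bash
python3 - <<'E'
t=open('h.py').read()
t=t.replace("from rig","from scipy.spatial.transform import Rotation as R\nfrom rig",1)
t=t.replace("np.array(s['rotation'])","R.from_quat(np.roll(s['rotation'],-1)).as_matrix()")
open('h.py','w').write(t)
E
python3 - <<'E'
from h import *
s=np.load('top0.npz')
im=s['pixels']
c=cv2.resize(im[180:270,195:345],None,fx=5.3,fy=5.3,interpolation=cv2.INTER_CUBIC); c=c[:477]
cv2.imwrite('pics/top_crop.png',cv2.convertScaleAbs(c,alpha=1.4))
im=np.load('side0.npz')['pixels']
c=cv2.resize(im[160:300,230:370],None,fx=4.2,fy=4.2,interpolation=cv2.INTER_CUBIC)
cv2.imwrite('pics/side_crop.png',cv2.convertScaleAbs(c,alpha=1.4))
E
```

```text
(no output)
```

View pics/top_crop.png

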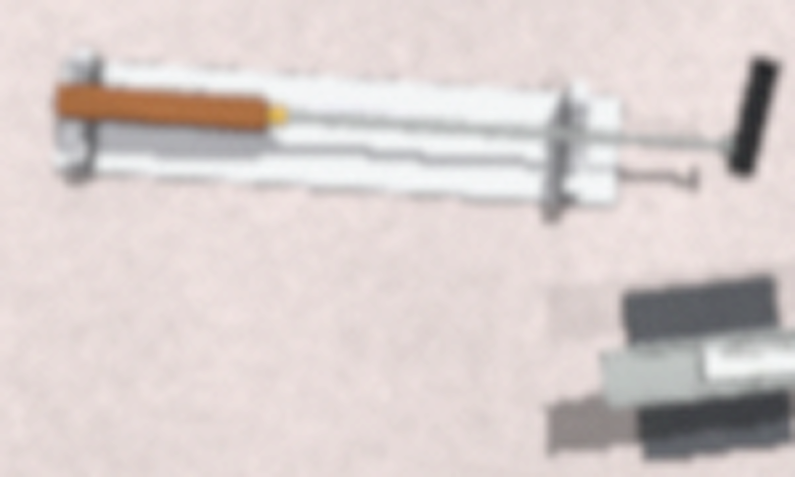

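View pics/side_crop.png

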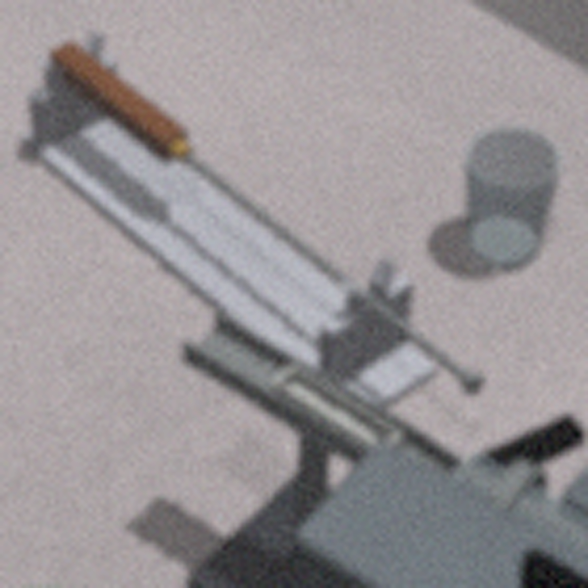

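The top crop shows the handle from (57,101) to (268,113), the disc at about (733,146), the trough's outer end at x≈607 (y 353–405), and the white boat's rear edge at x≈703. Both crops confirm the white tray is the boat in the trough. The dark bar beside the disc and the two green bars lie loose on the bench and are decoys. Next comes the furnace axis.

```bash
python3 - <<'E'
from h import *
s=np.load('top0.npz'); im=s['pixels']
f=lambda x,y:(195+(x+.5)/5.3-.5,180+(y+.5)/5.3-.5)
for n,p,z in [('hback',(57,101),.072),('hfront',(268,113),.072),('disc',(733,146),.062),('shaft550',(550,131),.065),
 ('tr_endL',(607,353),.1435),('tr_endR',(612,405),.1435),('boatrearL',(704,345),.1435),('boatrearR',(708,382),.1435),('baseA',(80,60),.008),('plate2top',(575,90),.08),('plate2bot',(553,215),.08)]:
    print(n,np.round(atz(s,*f(*p),z),4))
for n,p,z in [('flask',(150,266),.05),('reag',(145,200),.06),('beaker',(297,160),.04),('bar',(337,201),.005)]: print(n,np.round(atz(s,*p,z),3))
c=cv2.resize(im[185:300,300:520],None,fx=3.6,fy=3.6,interpolation=cv2.INTER_CUBIC)
cv2.imwrite('pics/furn.png',cv2.convertScaleAbs(c,alpha=1.4))
E
```

```text
hback [0.6341 0.2255 0.072 ]
hfront [0.6308 0.1081 0.072 ]
disc [ 0.6213 -0.1529  0.062 ]
shaft550 [ 0.6263 -0.0494  0.065 ]
tr_endL [ 0.5008 -0.076   0.1435]
tr_endR [ 0.4741 -0.0791  0.1435]
boatrearL [ 0.5063 -0.1264  0.1435]
boatrearR [ 0.4872 -0.1287  0.1435]
baseA [0.6678 0.2236 0.008 ]
plate2top [ 0.6476 -0.0617  0.08  ]
plate2bot [ 0.5777 -0.051   0.08  ]
flask [0.432 0.384 0.05 ]
reag [0.627 0.407 0.06 ]
beaker [ 0.767 -0.044  0.04 ]
bar [ 0.648 -0.174  0.005]
```

View pics/furn.png

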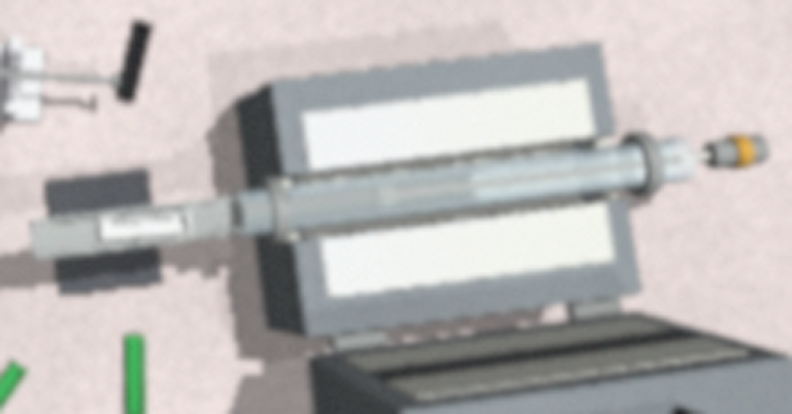

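The furnace crop shows the tube mouth edge at (237,213), the far end at (692,158), the trough end at (32,238), and the boat's top spanning x 100–185 centred at (142,224).

```bash
python3 - <<'E'
from h import *
s=np.load('top0.npz'); s2=np.load('side0.npz')
f=lambda x,y:(300+(x+.5)/3.6-.5,185+(y+.5)/3.6-.5)
P={}
for n,p,z in [('mouth',(237,213),.14),('far',(692,158),.14),('trend',(32,238),.1435),('tr2',(225,215),.1435),('boatr',(100,229),.1435),('boatn',(186,219),.1435),('boatmid',(142,224),.1435)]:
    P[n]=atz(s,*f(*p),z); print(n,np.round(P[n],4))
d=P['far']-P['mouth'];print('L',np.linalg.norm(d),'yaw',np.arctan2(d[1],d[0]))
d=P['far']-P['trend'];print('L',np.linalg.norm(d[:2]),'yaw',np.arctan2(d[1],d[0]))
h=np.array([.6341,.2255]);t=np.array([.6213,-.1529]);d=t-h;print('rod',np.linalg.norm(d),np.arctan2(d[1],d[0]))
# cross-check with side view
g=lambda x,y:(230+(x+.5)/4.2-.5,160+(y+.5)/4.2-.5)
for n,p,z in [('disc',(472,383),.062),('hbackTop',(63,52),.072),('hfrontTop',(182,147),.072),('shaftmid',(330,272),.062)]: print('side',n,np.round(atz(s2,*g(*p),z),4))
for n in P: print(n,(proj(s2,P[n])-[230,160])*4.2)
E
```

```text
mouth [ 0.5116 -0.2328  0.14  ]
far [ 0.5638 -0.5972  0.14  ]
trend [ 0.4883 -0.0746  0.1435]
tr2 [ 0.5097 -0.2227  0.1435]
boatr [ 0.4965 -0.1265  0.1435]
boatn [ 0.5059 -0.1925  0.1435]
boatmid [ 0.5012 -0.1587  0.1435]
L 0.3681140869617876 yaw -1.42846111871284
L 0.5279852680308725 yaw -1.427305015156535
rod 0.3786164285923156 -1.6046100721757106
side disc [ 0.6202 -0.1476  0.062 ]
side hbackTop [0.6311 0.2211 0.072 ]
side hfrontTop [0.6259 0.0989 0.072 ]
side shaftmid [ 0.6236 -0.0331  0.062 ]
mouth [461.48014312 481.59674758]
far [1233.29208791  942.36233859]
trend [202.4000971  322.93050902]
tr2 [443.66580863 466.72818506]
boatr [284.22338376 370.39612883]
boatn [392.56687451 435.29962696]
boatmid [336.33076186 401.4363951 ]
```

```bash
cat >> h.py <<'E'
F0=np.array([.5113,-.2330]); FY=-1.428; RY=-1.6046; G=np.array([.630,.145])
fd=lambda: np.array([np.cos(FY),np.sin(FY)])
fp=lambda x,z: np.r_[F0+x*fd(),z]          # furnace x -> world
def to(P,yaw):  # tool x at yaw (rad); returns shift cm (tool axes) and spin
    st=state(); M=R.from_quat(np.roll(st['ee_rot'],-1)).as_matrix()
    y0=np.arctan2(M[1,0],M[0,0]); sp=-((yaw-y0+np.pi)%(2*np.pi)-np.pi)
    return np.round(M.T@(np.array(P)-st['eef_pos'])*100,2), round(sp,3)
E
python3 - <<'E'
from h import *
print(to([.630,.145,.17],RY+np.pi), to([.630,.145,.043],RY+np.pi))
E
```

```text
(array([-55.88, -24.91,   6.08]), np.float64(1.304)) (array([-55.89, -24.89,  18.78]), np.float64(1.304))
```

Call:
move_arm:
  series: [0,-55.9,-24.9,6,1.304,0,-55.9,-24.9,6,1.304,0,-55.9,-24.9,6,1.304,0,-55.9,-24.9,6,1.304,0,-55.9,-24.9,6,1.304,0,-55.9,-24.9,6,1.304,0,-55.9,-24.9,6,1.304,0,-55.9,-24.9,6,1.304,0,-55.9,-24.9,6,1.304,0,-55.9,-24.9,6,1.304,0,-55.9,-24.9,6,1.304,0,-55.9,-24.9,6,1.304,0,-55.9,-24.9,6,1.304]

```text
clock: 1.72
eef_pos: [0.6295, 0.1469, 0.1715]
ee_rot: [-0.0, 0.718, 0.696, -0.0]
force: [0.3, 0.7, 0.8]
grip_width: 0.0852
grasp_force: 0.0
```

```bash
python3 - <<'E'
from h import *
st=state(); print(st['clock'],st['eef_pos'],st['joint_pos'].round(3))
print(to([.630,.145,.043],RY+np.pi))
s=snap('side','side1'); im=s['pixels']
c=cv2.resize(im[110:270,200:360],None,fx=3.7,fy=3.7,interpolation=cv2.INTER_CUBIC); cv2.imwrite('pics/side1c.png',cv2.convertScaleAbs(c,alpha=1.4))
E
```

```text
1.725 [0.62946723 0.14691871 0.17146278] [0.131 0.546 0.192 1.217 0.    1.734]
(array([-0.19,  0.07, 12.85]), np.float64(0.001))
```

View pics/side1c.png

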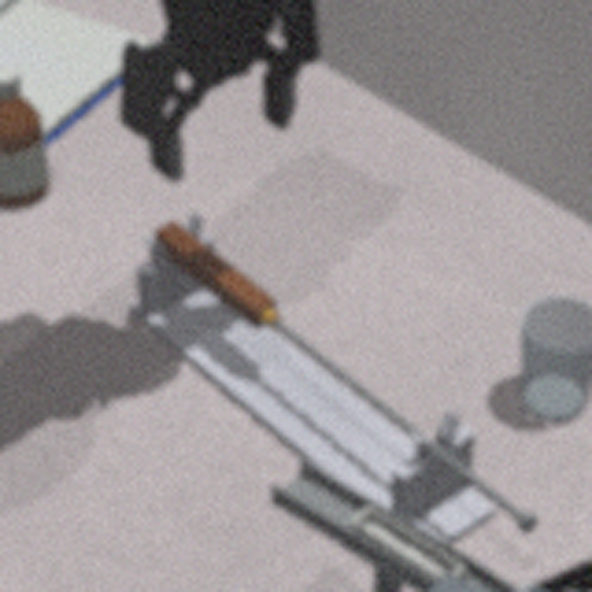

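The open fingers hang at (165,175) and (280,120) in the crop, one on each side of the handle line (160,235)–(270,318). Descend and grip.

Call:
move_arm:
  series: [0,-0.1,0,5,0,0,-0.1,0,9.5,0,0,-0.1,0,12.8,0,0,-0.1,0,12.8,0,1,-0.1,0,12.8,0,1,-0.1,0,12.8,0,1,-0.1,0,12.8,0,1,-0.1,0,12.8,0,1,-0.1,0,12.8,0,1,-0.1,0,12.8,0]

```text
clock: 3.02
eef_pos: [0.6315, 0.1449, 0.0446]
ee_rot: [0.001, 0.719, 0.695, 0.001]
force: [-0.5, 0.1, 5.7]
grip_width: 0.0188
grasp_force: 59.0
```

```bash
python3 - <<'E'
from h import *
print(fp(-.44,.165),to(fp(-.44,.165),FY+np.pi))
E
```

```text
[0.44868293 0.20252164 0.165     ] (array([  5.14, -18.44, -12.08]), np.float64(-0.177))
```

Call:
move_arm:
  series: [1,0,0,-2,0,1,0,0,-5,0,1,0,0,-9,0,1,0,0,-12.1,0,1,0,0,-12.1,0,1,1.7,-6,-12.1,-0.06,1,3.4,-12,-12.1,-0.12,1,5.1,-18.4,-12.1,-0.177,1,5.1,-18.4,-12.1,-0.177,1,5.1,-18.4,-12.1,-0.177,1,5.1,-18.4,-12.1,-0.177,1,5.1,-18.4,-12.1,-0.177]

```text
clock: 4.53
eef_pos: [0.4498, 0.2018, 0.1642]
ee_rot: [0.0, 0.655, 0.755, 0.0]
force: [0.4, -0.1, -1.2]
grip_width: 0.019
grasp_force: 59.9
```

```bash
python3 - <<'E'
from h import *
st=state(); print(st['clock'],st['eef_pos'],st['ee_rot'],st['force'])
a=snap('top','top2');b=snap('side','side2')
A=cv2.resize(a['pixels'][205:270,210:380],None,fx=4.6,fy=4.6,interpolation=cv2.INTER_CUBIC)
B=cv2.resize(b['pixels'][160:230+10,250:420],None,fx=4.6,fy=4.6,interpolation=cv2.INTER_CUBIC)[:299]
o=np.vstack([A[:299],np.zeros((2,A.shape[1],3),np.uint8),B]);print(o.shape)
cv2.imwrite('pics/two.png',cv2.convertScaleAbs(o[:600],alpha=1.4))
tip=st['eef_pos']+np.r_[.3*fd(),.019]
print('pred tip top crop',(proj(a,tip)-[210,205])*4.6,'side',(proj(b,tip)-[250,160])*4.6)
E
```

```text
4.525 [0.44976898 0.20178761 0.16423523] [2.14770877e-04 6.55239695e-01 7.55420933e-01 3.32848104e-04] [ 0.36316089 -0.063392   -1.19624659]
(600, 782, 3)
pred tip top crop [495.69517356 203.04022876] side [166.69582676 311.87596448]
```

View pics/two.png

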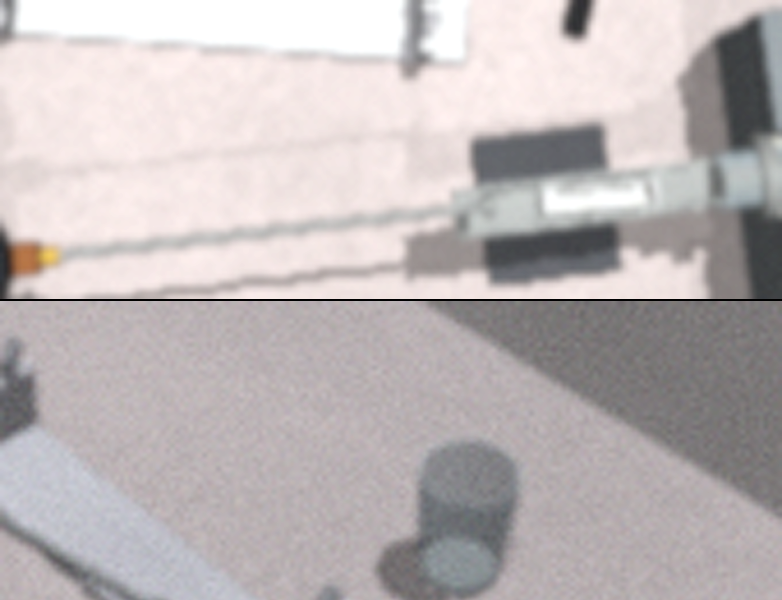

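In the top part the disc shows near (490,209) over the trough's outer end, against a predicted (496,203). The side part missed the disc, so I enlarge both properly.

```bash
python3 - <<'E'
from h import *
a=np.load('top2.npz');b=np.load('side2.npz')
A=cv2.resize(a['pixels'][236:261,298:378],None,fx=10,fy=10,interpolation=cv2.INTER_CUBIC)
B=cv2.resize(b['pixels'][208:243,262:342],None,fx=10,fy=10,interpolation=cv2.INTER_CUBIC)
cv2.imwrite('pics/two2.png',cv2.convertScaleAbs(np.vstack([A,B]),alpha=1.4))
E
```

```text
(no output)
```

View pics/two2.png

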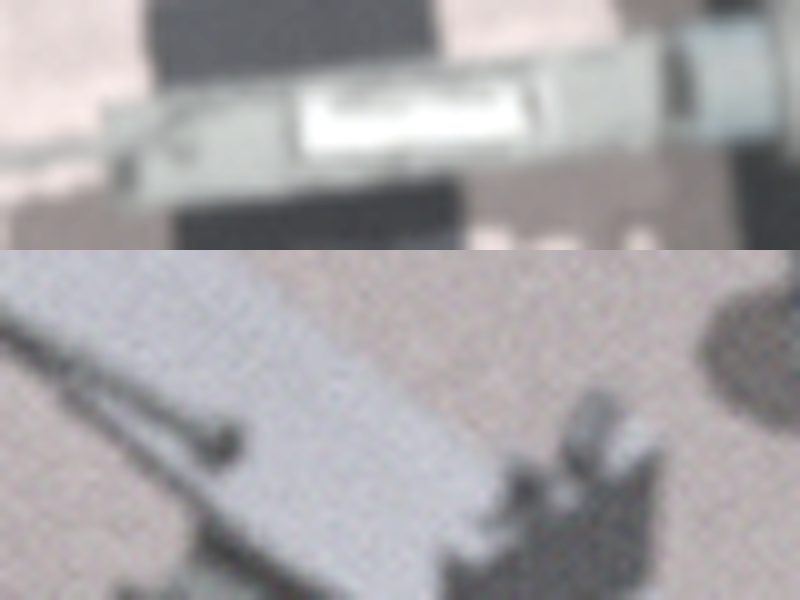

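The top part shows the disc faintly at (183,150), the boat's top from (298,128) to (530,105), and the trough mid-line from (112,155) to (660,89). The side part shows the disc face at (228,195 within that part).

```bash
python3 - <<'E'
from h import *
a=np.load('top2.npz');b=np.load('side2.npz'); st=state()
T=lambda x,y:(298+(x+.5)/10-.5,236+(y+.5)/10-.5)
S=lambda x,y:(262+(x+.5)/10-.5,208+(y+.5)/10-.5)
e1,d1=ray(a,*T(183,150)); e2,d2=ray(b,*S(228,195))
m=np.linalg.lstsq(np.c_[d1,-d2],e2-e1,rcond=None)[0]; p1=e1+m[0]*d1; p2=e2+m[1]*d2
tip=(p1+p2)/2; print('tip',p1.round(4),p2.round(4),tip.round(4),'pred',(st['eef_pos']+np.r_[.3*fd(),.019]).round(4))
v=tip-st['eef_pos']; print('rod yaw',np.arctan2(v[1],v[0]),'len',np.hypot(*v[:2]),'dz',v[2])
fr=lambda p:(np.array([fd()@(p[:2]-F0), np.array([-fd()[1],fd()[0]])@(p[:2]-F0)])*1000).round(1)
print('tip furnace xy mm',fr(tip))
for n,p in [('tr0',(112,155)),('tr1',(660,89)),('brear',(298,128)),('bnose',(530,105))]:
    q=atz(a,*T(*p),.1435); print(n,q.round(4),fr(q))
# shaft line fit in the top view: darkest/greyest ridge left of trough
im=a['pixels'].astype(float); 
for u in range(228,300,8):
    pr=min(np.linspace(.03,.3,271),key=lambda t:abs(proj(a,st['eef_pos']+np.r_[t*fd(),.019])[0]-u)); v0=proj(a,st['eef_pos']+np.r_[pr*fd(),.019])[1]
    r=range(int(v0)-4,int(v0)+6); col=im[list(r),u-1:u+2].mean(1).mean(1); w=np.clip(np.median(col)-col-3,0,None); 
    vv=(w*np.array(r)).sum()/max(w.sum(),1e-6); print(u,round(v0,2),round(vv,2),fr(atz(a,u,vv,.183)))
E
```

```text
tip [ 0.4886 -0.0901  0.1839] [ 0.4905 -0.0915  0.1841] [ 0.4895 -0.0908  0.184 ] pred [ 0.492  -0.0951  0.1832]
rod yaw -1.4341245450924924 len 0.29536813484966706 dz 0.0197559677978128
tip furnace xy mm [-143.8   -1.3]
tr0 [ 0.4875 -0.0752  0.1435] [-159.5   -1.1]
tr1 [ 0.5095 -0.2266  0.1435] [-6.6 -0.8]
brear [ 0.4962 -0.1263  0.1435] [-107.7    0.3]
bnose [ 0.5042 -0.1905  0.1435] [-43.1  -1. ]
228 259.79 259.27 [-377.2    1.9]
236 258.87 258.41 [-356.1    1.7]
244 257.95 257.49 [-335.     1.7]
252 257.03 256.5 [-313.8    1.9]
260 256.11 255.74 [-292.7    1.4]
268 255.14 254.91 [-271.5    1.2]
276 254.21 254.05 [-250.3    1. ]
284 253.29 253.25 [-229.1    0.6]
292 252.36 252.41 [-207.9    0.3]
```

Call:
move_arm:
  series: [1,0,0,1.5,0,1,0,0,2.8,0,1,0,0,3.6,0,1,0,0,4.2,0,1,0,0,4.2,0,1,0,0,4.2,0]

```text
clock: 5.38
eef_pos: [0.4486, 0.2021, 0.1226]
ee_rot: [0.0, 0.655, 0.756, 0.0]
force: [0.9, -0.9, -0.9]
grip_width: 0.0189
grasp_force: 59.9
```

Call:
move_arm:
  series: [1,-1,0.08,0,0,1,-2,0.08,0,0,1,-2.4,0.08,0,0,1,-2.7,0.08,0,0,1,-3.0,0.08,0,0,1,-3.3,0.08,0,0,1,-3.6,0.08,0,0,1,-3.9,0.08,0,0,1,-4.2,0.08,0,0,1,-4.5,0.08,0,0,1,-4.8,0.08,0,0,1,-5.2,0.08,0,0,1,-5.6,0.08,0,0,1,-6,0.08,0,0,1,-6.4,0.08,0,0,1,-6.8,0.08,0,0,1,-7.2,0.08,0,0,1,-7.6,0.08,0,0,1,-8,0.08,0,0]

```text
clock: 7.75
eef_pos: [0.4605, 0.1227, 0.1223]
ee_rot: [-0.0, 0.655, 0.756, 0.0]
force: [-0.2, 0.1, -1.4]
grip_width: 0.0188
grasp_force: 59.9
```

Call:
move_arm:
  series: [1,-0.5,0,0,0,1,-1,0,0,0,1,-1.5,0,0,0,1,-2,0,0,0,1,-2.5,0,0,0,1,-3,0,0,0,1,-3.5,0,0,0,1,-4,0,0,0,1,-4.5,0,0,0,1,-5,0,0,0,1,-5.5,0,0,0,1,-6,0,0,0,1,-6.5,0,0,0,1,-7,0,0,0,1,-7.3,0,0,0,1,-7.3,0,0,0]

```text
clock: 9.75
eef_pos: [0.471, 0.0505, 0.1223]
ee_rot: [0.0, 0.655, 0.756, 0.0]
force: [0.2, 0.8, -1.4]
grip_width: 0.0191
grasp_force: 59.9
```

```bash
python3 - <<'E'
from h import *
st=state(); print(st['clock'],st['eef_pos'],st['force'])
fr=lambda p:(np.array([fd()@(p[:2]-F0), np.array([-fd()[1],fd()[0]])@(p[:2]-F0)])*1000).round(1)
print('tcp fr',fr(st['eef_pos']))
a=snap('top','top3')
for x in (0,.011,.081,.0945,.1225,.1505): print(x,((proj(a,fp(x,.1435))-[355,222]+.5)*8).round(0))
A=cv2.resize(a['pixels'][222:256,355:455],None,fx=8,fy=8,interpolation=cv2.INTER_CUBIC)
o=np.load('top0.npz')['pixels']; B=cv2.resize(o[222:256,355:455],None,fx=8,fy=8,interpolation=cv2.INTER_CUBIC)
cv2.imwrite('pics/tube.png',cv2.convertScaleAbs(np.vstack([A,B]),alpha=1.4))
E
```

```text
9.75 [0.47095731 0.05048188 0.12230787] [ 0.24041784  0.84123147 -1.35917591]
tcp fr [-286.3    0.4]
0 [ 91. 179.]
0.011 [122. 175.]
0.081 [320. 152.]
0.0945 [357. 147.]
0.1225 [436. 138.]
0.1505 [513. 128.]
```

View pics/tube.png

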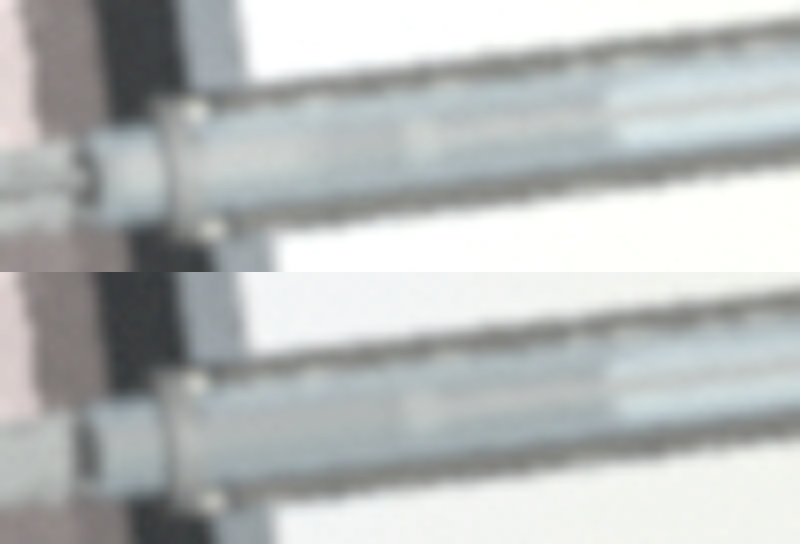

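The top part (now) shows the boat inside the tube with its nose at x≈302. Both parts show the stop's face at x≈402. That leaves a gap of about 100 px, or 35 mm. I advance 28 mm and then feel for the stop.

Call:
move_arm:
  series: [1,-0.4,0,0,0,1,-0.8,0,0,0,1,-1.2,0,0,0,1,-1.6,0,0,0,1,-2.0,0,0,0,1,-2.4,0,0,0,1,-2.6,0,0,0,1,-2.8,0,0,0,1,-2.8,0,0,0,1,-2.8,0,0,0]

```text
clock: 11.05
eef_pos: [0.4749, 0.023, 0.1223]
ee_rot: [-0.0, 0.655, 0.756, 0.0]
force: [-0.5, 0.5, -1.4]
grip_width: 0.0188
grasp_force: 59.9
```

Call:
move_arm:
  series: [1,-0.1,0,0,0,1,-0.2,0,0,0,1,-0.3,0,0,0,1,-0.3,0,0,0,1,-0.3,0,0,0]

```text
clock: 11.68
eef_pos: [0.4751, 0.0204, 0.1222]
ee_rot: [-0.0, 0.655, 0.756, 0.0]
force: [-0.0, 2.9, -0.5]
grip_width: 0.0187
grasp_force: 59.9
```

Call:
move_arm:
  series: [1,-0.05,0,0,0,1,-0.05,0,0,0,1,-0.05,0,0,0]

```text
clock: 12.05
eef_pos: [0.4752, 0.0198, 0.1222]
ee_rot: [-0.0, 0.655, 0.756, 0.0]
force: [-0.7, 5.3, -1.0]
grip_width: 0.0194
grasp_force: 59.9
```

Call:
move_arm:
  series: [1,-0.04,0,0,0,1,-0.04,0,0,0,1,-0.04,0,0,0,1,-0.04,0,0,0,1,-0.04,0,0,0]

```text
clock: 12.68
eef_pos: [0.4753, 0.0196, 0.1222]
ee_rot: [-0.0, 0.655, 0.756, 0.0]
force: [-1.2, 4.9, -1.7]
grip_width: 0.0189
grasp_force: 59.9
```

```bash
python3 - <<'E'
from h import *
for i in range(3):
    a=snap('top','top4'); print(state()['force'])
A=cv2.resize(a['pixels'][222:256,355:455],None,fx=8,fy=8,interpolation=cv2.INTER_CUBIC)
o=np.load('top3.npz')['pixels']; B=cv2.resize(o[222:256,355:455],None,fx=8,fy=8,interpolation=cv2.INTER_CUBIC)
cv2.imwrite('pics/tube2.png',cv2.convertScaleAbs(np.vstack([A,B]),alpha=1.4))
E
```

```text
[-0.8990589   5.97286727 -0.27704194]
[-1.48062855  4.68978328 -1.19901889]
[-1.19216519  5.13938995 -1.06389057]
```

View pics/tube2.png

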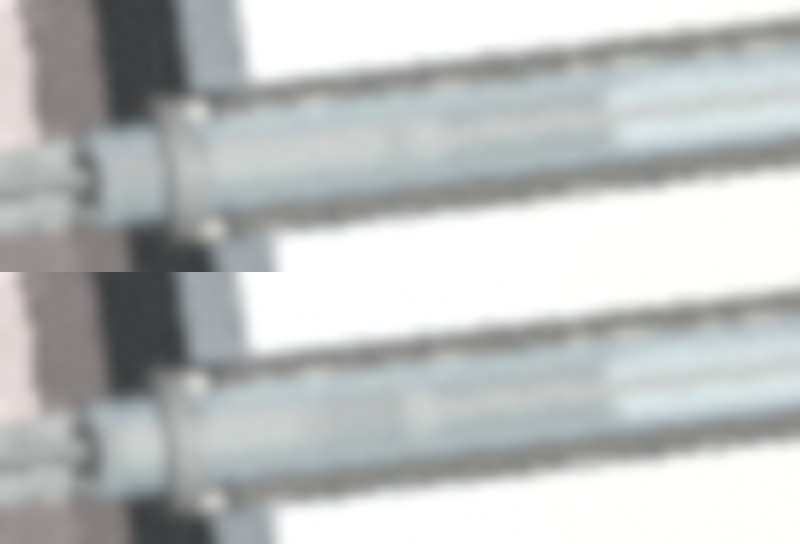

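The boat's nose now meets the stop at x≈400 with no gap left, and the push is steady at about 5 N. I ease off slowly and withdraw.

Call:
move_arm:
  series: [1,0.02,0,0,0,1,0.04,0,0,0,1,0.06,0,0,0,1,0.09,0,0,0,1,0.12,0,0,0,1,0.15,0,0,0,1,0.18,0,0,0,1,0.21,0,0,0,1,0.25,0,0,0,1,0.3,0,0,0,1,0.36,0,0,0,1,0.45,0,0,0,1,0.6,0,0,0,1,0.9,0,0,0,1,1.3,0,0,0,1,1.8,0,0,0,1,2.3,0,0,0,1,2.9,0,0,0,1,3.5,0,0,0,1,4.1,0,0,0]

```text
clock: 15.32
eef_pos: [0.4695, 0.0601, 0.1223]
ee_rot: [-0.0, 0.655, 0.756, 0.0]
force: [0.4, 0.2, -1.0]
grip_width: 0.0189
grasp_force: 59.9
```

Call:
move_arm:
  series: [1,1,0,0,0,1,2,0,0,0,1,3,0,0,0,1,4,0,0,0,1,5,0,0,0,1,6,0,0,0,1,7,0,0,0,1,8,0,0,0,1,9,0,0,0,1,10,0,0,0,1,11,0,0,0,1,12,0,0,0,1,13,0,0,0,1,14,0,0,0,1,14.4,0,0,0,1,14.4,0,0,0,1,14.4,0,-2,0,1,14.4,0,-4.2,0,1,14.4,0,-4.2,0,1,14.4,0,-4.2,0]

```text
clock: 17.82
eef_pos: [0.4488, 0.2019, 0.1636]
ee_rot: [-0.0, 0.655, 0.756, -0.0]
force: [0.1, -0.2, -1.7]
grip_width: 0.019
grasp_force: 59.9
```

```bash
python3 - <<'E'
from h import *
st=state(); print(st['clock'],st['eef_pos'],st['ee_rot'],st['force'])
print('above',to([.6315,.1449,.165],RY+np.pi),'place',to([.6315,.1449,.0446],RY+np.pi))
a=snap('top','top5'); b=np.load('top4.npz')
for n,s in (('now',a),('pressed',b),('before',np.load('top3.npz'))):
    im=s['pixels'].astype(float); out=[]
    for x in np.arange(.02,.14,.006):
        u,v=proj(a,fp(x,.1435)+[-.001,0,0]); out.append(cv2.getRectSubPix(im.astype(np.float32),(3,3),(float(u),float(v))).mean().round(0))
    print(n,np.array(out,int))
# change between the two: shaft/tip location
E
```

```text
17.825 [0.44881333 0.20191738 0.16361954] [-1.65396754e-04  6.54930688e-01  7.55688888e-01 -2.66779689e-04] [ 0.08565218 -0.22580968 -1.74119286]
above (array([-8.24, 17.27, -0.15]), np.float64(0.176)) place (array([-8.24, 17.28, 11.89]), np.float64(0.176))
now [135 125 131 141 146 148 148 148 147 148 148 147 148 147 143 143 146 146
 142 140]
pressed [132 122 130 138 143 147 147 146 146 146 146 146 146 146 143 141 144 145
 142 139]
before [145 130 130 140 145 146 146 146 146 143 139 135 134 134 133 137 144 144
 140 139]
```

The brightness profile shows the boat unchanged against the stop. I carry the rod back over the rest.

Call:
move_arm:
  series: [1,-2,4.3,0,0.045,1,-4,8.6,-0.1,0.09,1,-6,13,-0.1,0.13,1,-8.2,17.3,-0.1,0.176,1,-8.2,17.3,-0.1,0.176,1,-8.2,17.3,-0.1,0.176,1,-8.2,17.3,-0.1,0.176,1,-8.2,17.3,-0.1,0.176,1,-8.2,17.3,-0.1,0.176]

```text
clock: 19.0
eef_pos: [0.6315, 0.1461, 0.1657]
ee_rot: [0.0, 0.718, 0.696, 0.0]
force: [-0.6, -0.9, -1.3]
grip_width: 0.0188
grasp_force: 59.9
```

```bash
python3 - <<'E'
from h import *
st=state(); print(st['clock'],st['eef_pos'],st['ee_rot'],st['force'])
print('place',to([.6315,.1449,.0446],RY+np.pi))
E
```

```text
19.0 [0.63154864 0.14606152 0.16573021] [7.93035297e-05 7.18468094e-01 6.95559891e-01 1.75319446e-04] [-0.63777534 -0.85402199 -1.33936853]
place (array([-1.200e-01, -1.000e-02,  1.211e+01]), np.float64(0.001))
```

Call:
move_arm:
  series: [1,0,0,3,0,1,0,0,6,0,1,0,0,8,0,1,0,0,9,0,1,0,0,10,0,1,0,0,11,0,1,0,0,11.4,0,1,0,0,11.4,0,1,0,0,11.4,0]

```text
clock: 20.12
eef_pos: [0.6324, 0.1458, 0.0518]
ee_rot: [0.0, 0.719, 0.695, 0.0]
force: [0.4, -0.2, -1.5]
grip_width: 0.0189
grasp_force: 60.0
```

Call:
move_arm:
  series: [1,0,0,0.2,0,1,0,0,0.4,0,1,0,0,0.6,0,1,0,0,0.6,0,1,0,0,0.6,0]

```text
clock: 20.75
eef_pos: [0.632, 0.1457, 0.0453]
ee_rot: [-0.0, 0.719, 0.695, 0.0]
force: [-0.2, 0.6, -2.7]
grip_width: 0.0189
grasp_force: 60.0
```

Call:
move_arm:
  series: [1,0,0,0.07,0,1,0,0,0.1,0,1,0,0,0.1,0,1,0,0,0.1,0]

```text
clock: 21.25
eef_pos: [0.6321, 0.1457, 0.0446]
ee_rot: [0.0, 0.719, 0.695, 0.0]
force: [-0.4, 0.1, 1.7]
grip_width: 0.019
grasp_force: 60.4
```

Call:
move_arm:
  series: [0.7,0,0,0,0,0.5,0,0,0,0,0.3,0,0,0,0,0,0,0,0,0,0,0,0,0,0,0,0,0,0,0,0,0,0,0,0,0,0,0,-2,0,0,0,0,-6,0,0,0,0,-11,0,0,0,0,-13,0,0,0,0,-13,0,0,0,0,-13,0]

```text
clock: 22.88
eef_pos: [0.6313, 0.1456, 0.1729]
ee_rot: [-0.001, 0.719, 0.695, -0.001]
force: [-0.8, 0.7, -0.2]
grip_width: 0.086
grasp_force: 0.0
```

```bash
python3 - <<'E'
from h import *
st=state(); print(st['clock'],st['eef_pos'],st['grip_width'],st['force'])
b=snap('side','side6'); a=snap('top','top6')
# rod shaft & disc compared with the start, numerically
for n,o in (('side',b),('top',a)):
    p=np.load(n+'0.npz')['pixels'].astype(float); q=o['pixels'].astype(float)
    e=proj(o,[.6208,-.15,.062]); f=proj(o,[.623,-.05,.062]); g=proj(o,[.629,.11,.072])
    for k,c in (('disc',e),('shaft',f),('hfront',g)):
        x,y=c.astype(int); t=p[y-6:y+7,x-6:x+7].astype(np.float32).mean(2); w=q[y-11:y+12,x-11:x+12].astype(np.float32).mean(2)
        r=cv2.matchTemplate(w,t,cv2.TM_CCOEFF_NORMED); m=cv2.minMaxLoc(r); print(n,k,round(m[1],2),np.array(m[3])-5)
E
```

```text
22.875 [0.63126983 0.14564582 0.17287163] 0.08598156287566225 [-0.81317111  0.7147473  -0.1508859 ]
side disc 0.96 [ 0 -1]
side shaft 0.98 [0 0]
side hfront 0.98 [0 0]
top disc 1.0 [0 0]
top shaft 0.97 [0 0]
top hfront 1.0 [0 0]
```

The rod matches its starting position in both views and the gripper is clear, so I hand in.

```bash
python3 -c "
from rig import job_done; print(job_done())"
```

```text
the job is handed in; nothing more can be done
None
```

I fed the boat home and pressed it on the stop at about 5 N, then withdrew the rod and laid it back in both notches; I handed the job in at about 23 s, and no verdict was returned.

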